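# Find the unlatched cover of the distribution box and push it open

## Robot

A 6-joint arm with a two-finger parallel gripper is mounted at the origin on a cart in front of the work surface, level with it; the furniture and walls round the work are solid. World frame = base frame: x ahead of the robot, y to its left, z up, the work surface at z = 0. Lengths are in mm, angles in rad, forces in N, time in s.
With the tool pointing down it reaches from about 350 to 875 mm from the base axis. Payload 4.2 kg.
Tool frame: the origin (TCP) lies midway between the tips of the shut fingers; the grasp point (between the pads) lies 19 mm behind it; z points along the fingers, y is the line along which they close (so a half turn about z gives the same grasp; the last joint's range is limited). The gripper opens to 85 mm and grips with 20 to 120 N. Pads are 22 mm wide; open, the fingers measure 114 mm over their backs; the gripper's body (76 mm by 85 mm) begins 54 mm behind the grasp point. The pads swing forward as they close: fully open they stand 13 mm farther back than shut.
Start: joints at [-0.917, 0.385, 0.008, 0, -1.194, -0.259], TCP at [240.403, -576.893, 231.312] pointing down, gripper open.
Joint ranges: [-3.14, 3.14], [-1.21, 2.06], [-1.07, 1.41], [-3.16, 2.05], [-2.99, -0.16], [-3.1, 3.1]. Speed limits (rad/s): [2.79, 2.79, 3.14, 3.14, 3.14, 3.14].

## Interface

Orientations are given as a unit quaternion [x, y, z, w].
In Python, from bench import read_state, get_image, job_done gives the robot as it stands.
- The arm moves only by the tool servo_tool, never from a script. Its arguments are lists of equal length, an entry for each row: "rotation": the turn, a rotation vector about the world's x, y, z scaled (see below), a list of three; "slide": the shift along the world's x, y, z scaled (see below), a list of three; "grip": the opening, from -1 (shut) to 1 (fully open). In form: {"rotation": [[rx, ry, rz], ...], "slide": [[tx, ty, tz], ...], "grip": [grip, ...]}. A call has 1 to 8 rows; each row is the pose to reach, as a shift and turn from the pose commanded when the call began, turning the shorter way round; what a row does not reach only later rows make up. The controller multiplies each number of a shift by 0.2 m and each number of a turn by 360 degrees. A row lasts 1/8 s, in which the tool goes at most 62.5 mm and 10.7 degrees, less where a joint would pass 70% of its speed; a pose out of reach is approached as far as the arm can. A call with a number of a shift or a turn outside -1 to 1 is refused whole. A call with a gripper value outside its range is refused whole. The fingers move at their own pace and stop on an object; the grip force is fixed at half the most. Time passes only in rows, so rows that repeat a pose let the fingers close. It gives the time, the measured TCP pose, the force, the opening and the grip force at its end, in the units of the state.
- read_state(): the state, without advancing time (a new reading comes with each control period).
- get_image(name): name is "side" or "top"; returns a dict with "image" (420x560x3 uint8, red, green, blue), "depth" (420x560 float32, mm along the optical axis (not along the pixel's ray), 0 where there is no reading), "camera_matrix" (3x3 intrinsics, pixels), "rvec" (rotation vector, rad) and "tvec" (3), from world to camera coordinates, as OpenCV has them. Camera axes: x right, y down, z forward; pixel columns grow to the right and rows downward; lengths in mm; the calibration is good to about 2 mm. A picture is of the moment at which its call begins.
- job_done(): hands the job in; it is judged then, once.
The state is a dict: "clock": time; "joints": joint angles; "joint_vel": joint speeds; "joint_efforts": joint torques, N m; "position": TCP position; "ee_rot": TCP orientation; "contact_force": force on the tool from outside, world axes, zero at the start; "wrist_torque": the same for the moment, N m; "gripper_width": finger opening in mm; "grasp_force": force on a finger pad.
Only numpy, scipy, OpenCV 4.12 (cv2) and the standard library are available. Lean on these libraries where they do the work, as an engineer would, in place of code of your own. Each camera call takes 0.05 s, during which the arm holds its last target. There are 200 camera calls.

## Task

One of the four look-alike cover plates of the grey distribution box has a broken latch underneath: feel for it by pressing gently on the ribbed pads at the rear ends of the plates, one after another, until one gives way and tips. Then push the raised front part of that plate gently up and rearward, past upright, until it leans fully open against its stop, so that the latch can be replaced. Use the fingertips only: grip and lift nothing, leave the tools and the reel where they lie, and take the hand away at the end.

Things in the scene. Friction and masses are not known exactly. Their poses are not given: they have to be found in the camera images.
- duct: Low grey box fixed on the bench, 118 mm deep (x), 221 wide (y), 58 high. Origin: centre of its underside at bench height; x from its front (sockets) to its rear (two cable glands), y left, z up. Four bays side by side, 52 mm apart, each under a bare steel cover plate that lies flush in the 58 mm high frame; the frame is 5 mm wide between plates, 16 mm behind them, 10 mm before them, gaps 2 mm.
- cover_1_rear (a point): Cover plate 1 (leftmost, seen from the robot): point on its top face, mid ribbed rubber thumb pad on its short rear end. Plate 88 mm long (box x), 44 wide, 4 thick, all four alike. Its hinge pin runs crosswise (box y) on the bay's centre line, 56 mm above the bench, 23 mm in front of this point; the plate reaches 38 mm behind the pin, 50 mm before it. Moves with it (x rearward, z up when shut).
- cover_1 (a joint): Tilt of plate 1, rad: 0 shut and flush; grows as the rear end sinks into the bay and the front end rises; 1.57 upright, 1.83 against its stop. A latched plate does not turn (under 0.03). The unlatched one tips under 2 to 6 N on the thumb pad (pressed 16 mm down it tilts about 0.9), has a friction hinge (0.03 N m) and stays where it is left; the bay is free 40 mm deep below it.
- cover_2_rear (a point): Cover plate 2 (second from the left): point on its top face, mid ribbed rubber thumb pad on its short rear end. Plate 88 mm long (box x), 44 wide, 4 thick, all four alike. Its hinge pin runs crosswise (box y) on the bay's centre line, 56 mm above the bench, 23 mm in front of this point; the plate reaches 38 mm behind the pin, 50 mm before it. Moves with it (x rearward, z up when shut).
- cover_2 (a joint): Tilt of plate 2, rad: 0 shut and flush; grows as the rear end sinks into the bay and the front end rises; 1.57 upright, 1.83 against its stop. A latched plate does not turn (under 0.03). The unlatched one tips under 2 to 6 N on the thumb pad (pressed 16 mm down it tilts about 0.9), has a friction hinge (0.03 N m) and stays where it is left; the bay is free 40 mm deep below it.
- cover_3_rear (a point): Cover plate 3 (third from the left): point on its top face, mid ribbed rubber thumb pad on its short rear end. Plate 88 mm long (box x), 44 wide, 4 thick, all four alike. Its hinge pin runs crosswise (box y) on the bay's centre line, 56 mm above the bench, 23 mm in front of this point; the plate reaches 38 mm behind the pin, 50 mm before it. Moves with it (x rearward, z up when shut).
- cover_3 (a joint): Tilt of plate 3, rad: 0 shut and flush; grows as the rear end sinks into the bay and the front end rises; 1.57 upright, 1.83 against its stop. A latched plate does not turn (under 0.03). The unlatched one tips under 2 to 6 N on the thumb pad (pressed 16 mm down it tilts about 0.9), has a friction hinge (0.03 N m) and stays where it is left; the bay is free 40 mm deep below it.
- cover_4_rear (a point): Cover plate 4 (rightmost): point on its top face, mid ribbed rubber thumb pad on its short rear end. Plate 88 mm long (box x), 44 wide, 4 thick, all four alike. Its hinge pin runs crosswise (box y) on the bay's centre line, 56 mm above the bench, 23 mm in front of this point; the plate reaches 38 mm behind the pin, 50 mm before it. Moves with it (x rearward, z up when shut).
- cover_4 (a joint): Tilt of plate 4, rad: 0 shut and flush; grows as the rear end sinks into the bay and the front end rises; 1.57 upright, 1.83 against its stop. A latched plate does not turn (under 0.03). The unlatched one tips under 2 to 6 N on the thumb pad (pressed 16 mm down it tilts about 0.9), has a friction hinge (0.03 N m) and stays where it is left; the bay is free 40 mm deep below it.
- nose_pliers: Small red-handled pliers lying to the right, behind the vice, 30 x 114 x 9 mm, long side along its own y; origin under its centre. A bystander.
- driver_hex_red: Red-handled screwdriver lying to the right, behind the box, 18 x 173 x 17 mm, long side along its own y; origin under its centre. A bystander.
- solder_reel: Small blue reel of solder standing to the left of the box, 53 x 65 x 32 mm; origin under its centre. A bystander.

How it is judged (in metres and radians):
On the way:
1. the unlatched plate has been found and tipped by pressing it down at its rear end (value of joint any of cover_1, cover_2, cover_3, cover_4 above 0.2 rad), for 0.2 s.
At the end, for the whole second after the job is handed in: One cover plate stands open past upright (tilt over 1.65 rad of 1.83), at rest; the other three are shut (under 0.1 rad) (((value of joint cover_1 above 1.65 rad and velocity of joint cover_1 below 0.05 rad/s and value of joint each of cover_2, cover_3, cover_4 below 0.1 rad) or (value of joint cover_2 above 1.65 rad and velocity of joint cover_2 below 0.05 rad/s and value of joint each of cover_1, cover_3, cover_4 below 0.1 rad) or (value of joint cover_3 above 1.65 rad and velocity of joint cover_3 below 0.05 rad/s and value of joint each of cover_1, cover_2, cover_4 below 0.1 rad) or (value of joint cover_4 above 1.65 rad and velocity of joint cover_4 below 0.05 rad/s and value of joint each of cover_1, cover_2, cover_3 below 0.1 rad))); the robot touches nothing.
It fails at once if pliers, screwdriver or reel lifted or shifted by more than 20 mm (distance of any of nose_pliers, driver_hex_red, solder_reel from where it was at the start of the episode above 0.02 m).
It fails at once if the box or a plate pressed or pinched with more than 40 N (contact force between the arm and duct above 40 N).
It also fails if it takes over 48 s, if anything falls off the work surface, if the arm or the gripper's body presses on something with over 40 N, if the wrist force passes 120 N, or if a joint passes its speed limit or range.

## Working session

There is one attempt and no reset: what is moved stays moved. The work goes in short steps, Python scripts to look and compute and a tool call to move; the robot and the scene stay as the last step left them, time stands still between calls to the robot, and variables do not carry over. Pictures are saved under pics/ and viewed, at most 10 in all, crops included, and the job is handed in when it is done.

Besides the shell and the picture viewer there is one more tool, called after "Request:" as a command line: name --argument value ..., lists and objects as JSON in quotes. servo_tool: Moves the arm, as the interface text tells. Shifts and turns lie within -1 to 1; 1 stands for 0.2 m of shift or 360 degrees of turn. Its arguments: {"type":"object","properties":{"rotation":{"type":"array","items":{"type":"array","items":{"type":"number","minimum":-1,"maximum":1}}},"slide":{"type":"array","items":{"type":"array","items":{"type":"number","minimum":-1,"maximum":1}}},"grip":{"type":"array","items":{"type":"number"}}},"required":["rotation","slide","grip"]}

```bash
mkdir -p pics && cat > h.py <<'E'
import numpy as np, cv2
from bench import read_state, get_image, job_done
def pts(d):
    K=np.array(d["camera_matrix"]);R=cv2.Rodrigues(np.array(d["rvec"],float))[0];t=np.array(d["tvec"],float).ravel()
    Z=d["depth"].astype(float);v,u=np.indices(Z.shape)
    c=np.stack([(u-K[0,2])/K[0,0]*Z,(v-K[1,2])/K[1,1]*Z,Z],-1)
    return (c-t)@R
def save(d,n,crop=None,s=1):
    im=d["image"][:,:,::-1]
    if crop: im=im[crop[0]:crop[1],crop[2]:crop[3]]
    cv2.imwrite("pics/"+n,cv2.resize(im,None,fx=s,fy=s,interpolation=cv2.INTER_CUBIC))
E
python3 - <<'E'
from h import *
a=get_image("top");b=get_image("side")
np.savez("a.npz",**{k:np.array(a[k]) for k in a});np.savez("b.npz",**{k:np.array(b[k]) for k in b})
save(a,"top.png");save(b,"side.png");print(read_state())
for d in(a,b):
    P=pts(d);print(-cv2.Rodrigues(np.array(d["rvec"],float))[0].T@np.array(d["tvec"],float).ravel())
    m=(d["depth"]>0)&(abs(P[...,2]-58)<4);print(m.sum())
    if d is a:
        n,l,s,c=cv2.connectedComponentsWithStats(m.astype(np.uint8))
        for i in range(1,n):
            if s[i,4]>300: q=P[l==i];print(s[i],q.mean(0),cv2.minAreaRect(q[:,:2].astype(np.float32)))
E
```

```text
{'clock': 0.1, 'joints': array([-9.17406933e-01,  3.85478532e-01,  6.78034091e-03, -4.76528687e-04,
       -1.19399146e+00, -2.58582711e-01]), 'joint_vel': array([-0.0002958 , -0.00206779,  0.00360207,  0.00071144,  0.00285508,
       -0.00041046]), 'joint_efforts': array([-4.44693005e-04, -3.93321419e+01,  1.88928187e+01,  4.19797406e+00,
       -2.61732894e-03, -3.68970859e-06]), 'position': array([ 240.21284451, -576.43470374,  230.33247219]), 'ee_rot': array([-1.96037499e-01,  9.80595918e-01,  9.47461446e-04, -2.18022755e-04]), 'contact_force': array([ 0.47642003, -0.29386638,  0.65432679]), 'wrist_torque': array([ 0.05788165, -0.0138763 ,  0.02034003]), 'grasp_force': 0.0, 'gripper_width': 85.16050801485234}
[460.20255663 -43.93928021 936.2761255 ]
7902
[ 240  224  101   58 4733] [454.6461081 -59.2581724  56.7295272] ((454.79559326171875, -59.209815979003906), (220.7642059326172, 117.87715148925781), 87.01235961914062)
[490.92314623 788.20757873 408.05675973]
8563
```

View pics/top.png

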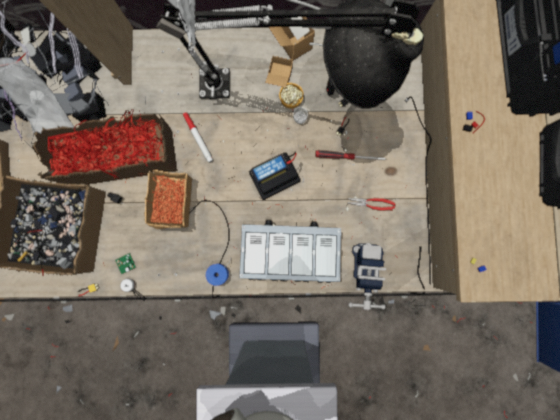

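View pics/side.png

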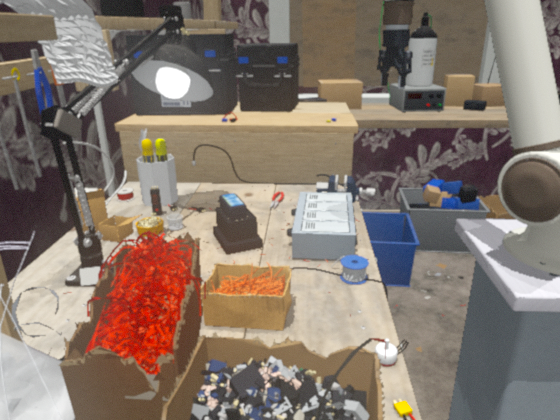

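The box is fitted to 220.8 x 117.9 mm, against the given 221 x 118. Its centre is about (454.8, -59.2) with a yaw of -3°. The plates span image columns 243–338 and rows 233–276, the reel is at (217, 274) and the vice at (368, 270).

```bash
cat >> h.py <<'E'
C=np.array([454.8,-59.2]);yaw=np.radians(-2.99)
Rb=np.array([[np.cos(yaw),-np.sin(yaw)],[np.sin(yaw),np.cos(yaw)]])
def W(x,y): return C+Rb@np.array([x,y])
def B(p): return Rb.T@(np.array(p)[:2]-C)
E
python3 - <<'E'
from h import *
a=dict(np.load("a.npz"))
p=read_state()["position"]
for i,y in enumerate([78,26,-26,-78]):
    w=W(26,y); print(i+1,w,"slide from start",(w-[240.403,-576.893])/200)
P=pts(a)
from h import save
save(a,"crop.png",(215,300,225,400),4)
m=(a["depth"]>0)
# vice and tall stuff near the box
q=P[m&(abs(P[...,0]-455)<120)&(abs(P[...,1]+60)<250)&(P[...,2]>62)]
print(len(q),q.max(0) if len(q) else "", q.min(0) if len(q) else "")
E
```

```text
1 [484.83321461  17.3376118 ] slide from start [1.22215107 2.97115306]
2 [482.12080821 -34.5915982 ] slide from start [1.20858904 2.71150701]
3 [479.4084018  -86.52080821] slide from start [1.19502701 2.45186096]
4 [ 476.69599539 -138.45001821] slide from start [1.18146498 2.19221491]
458 [553.43754542 188.79617303  71.53073935] [ 378.96953813 -264.59582315   62.02262351]
```

View pics/crop.png

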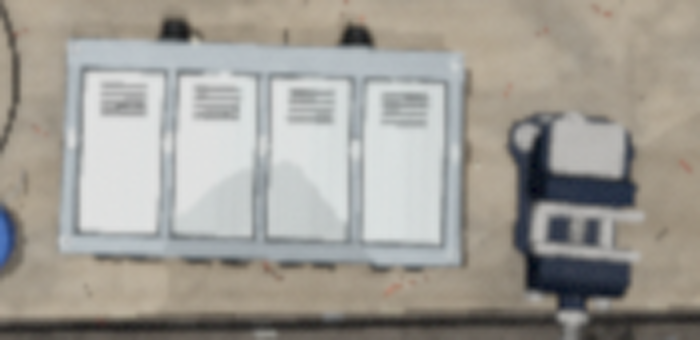

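The crop shows four plates with ribbed pads at the rear (rows 80–125), which confirms the layout. The vice stays below 72 mm. I'll move to plate 4 first.

Request:
servo_tool --rotation '[[0,0,-0.02],[0,0,-0.04],[0,0,-0.06],[0,0,-0.0711],[0,0,-0.0711]]' --slide '[[0.15,0.25,0],[0.3,0.5,0],[0.45,0.75,0],[0.55,0.95,0],[0.6,1,0]]' --grip '[-1,-1,-1,-1,-1]'

```text
clock: 0.72
position: [361.0, -374.9, 231.3]
ee_rot: [0.024, 1.0, 0.0, -0.0]
contact_force: [-0.3, -1.1, 0.1]
gripper_width: 0.0
grasp_force: 0.0
```

Request:
servo_tool --rotation '[[0,0,0],[0,0,0],[0,0,0],[0,0,0],[0,0,0]]' --slide '[[0.15,0.25,0],[0.3,0.5,0],[0.45,0.75,0],[0.58,1,0],[0.58,1,0]]' --grip '[-1,-1,-1,-1,-1]'

```text
clock: 1.35
position: [478.1, -174.7, 231.0]
ee_rot: [0.023, 1.0, 0.0, -0.0]
contact_force: [-0.8, -0.8, 0.2]
gripper_width: 0.2
grasp_force: 0.0
```

Request:
servo_tool --rotation '[[0,0,0],[0,0,0],[0,0,0],[0,0,0],[0,0,0],[0,0,0]]' --slide '[[0,0.19,0],[0,0.19,-0.2],[0,0.19,-0.4],[0,0.19,-0.6],[0,0.19,-0.74],[0,0.19,-0.74]]' --grip '[-1,-1,-1,-1,-1,-1]'

```text
clock: 2.1
position: [474.5, -140.1, 81.3]
ee_rot: [0.027, 1.0, -0.0, -0.003]
contact_force: [-0.4, 0.4, 0.7]
gripper_width: 0.3
grasp_force: 0.0
```

```bash
python3 - <<'E'
from h import *
s=read_state();print(s["clock"],s["position"],B(s["position"]),s["contact_force"],s["gripper_width"])
from scipy.spatial.transform import Rotation as R
print(R.from_quat(s["ee_rot"]).as_matrix().round(3))
save(get_image("side"),"s2.png",(160,280,260,400),5)
E
```

```text
2.1 [ 474.51406282 -140.05266676   81.25791968] [ 23.90463461 -79.71428002] [-0.36054671  0.39654102  0.74205452] 0.31321761344347404
[[-0.999  0.053 -0.006]
 [ 0.053  0.999 -0.   ]
 [ 0.006 -0.    -1.   ]]
```

View pics/s2.png

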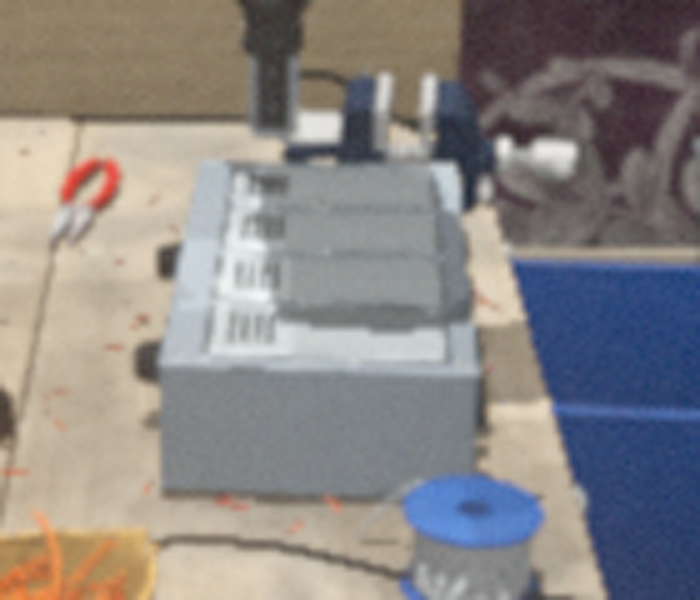

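The side view shows the shut fingertips (crop pixel 270, 130) hovering over the pad of plate 4. I'll press gently.

Request:
servo_tool --rotation '[[0,0,0],[0,0,0],[0,0,0],[0,0,0],[0,0,0],[0,0,0]]' --slide '[[0,0,-0.05],[0,0,-0.1],[0,0,-0.115],[0,0,-0.125],[0,0,-0.13],[0,0,-0.13]]' --grip '[-1,-1,-1,-1,-1,-1]'

```text
clock: 2.9
position: [476.6, -138.9, 57.8]
ee_rot: [0.026, 1.0, -0.0, 0.0]
contact_force: [-1.6, 0.1, 2.7]
gripper_width: 0.1
grasp_force: 1.8
```

Request:
servo_tool --rotation '[[0,0,0],[0,0,0],[0,0,0]]' --slide '[[0,0,-0.005],[0,0,-0.01],[0,0,-0.01]]' --grip '[-1,-1,-1]'

```text
clock: 3.28
position: [476.6, -138.9, 57.6]
ee_rot: [0.025, 1.0, -0.0, 0.0]
contact_force: [-6.1, 2.2, 17.2]
gripper_width: 0.2
grasp_force: 8.8
```

Plate 4 holds at 17 N, so it is latched. Next is plate 3.

Request:
servo_tool --rotation '[[0,0,0],[0,0,0],[0,0,0],[0,0,0],[0,0,0],[0,0,0],[0,0,0],[0,0,0]]' --slide '[[0,0,0.075],[0.0135,0.26,0.075],[0.0135,0.26,0.075],[0.0135,0.26,0.025],[0.0135,0.26,0.012],[0.0135,0.26,0.007],[0.0135,0.26,0.003],[0.0135,0.26,0.003]]' --grip '[-1,-1,-1,-1,-1,-1,-1,-1]'

```text
clock: 4.28
position: [478.6, -87.2, 57.6]
ee_rot: [0.026, 1.0, -0.0, -0.001]
contact_force: [-6.4, 6.0, 19.8]
gripper_width: -0.1
grasp_force: 9.9
```

Plate 3 is latched too, at 20 N. On to plate 2.

Request:
servo_tool --rotation '[[0,0,0],[0,0,0],[0,0,0],[0,0,0],[0,0,0],[0,0,0],[0,0,0],[0,0,0]]' --slide '[[0,0,0.075],[0.0135,0.26,0.075],[0.0135,0.26,0.075],[0.0135,0.26,0.025],[0.0135,0.26,0.012],[0.0135,0.26,0.007],[0.0135,0.26,0.003],[0.0135,0.26,0.003]]' --grip '[-1,-1,-1,-1,-1,-1,-1,-1]'

```text
clock: 5.28
position: [480.8, -35.9, 57.7]
ee_rot: [0.027, 1.0, -0.0, -0.001]
contact_force: [-5.3, 3.3, 17.2]
gripper_width: -0.1
grasp_force: 8.2
```

Plate 2 holds at 17 N as well, so plate 1 is left.

Request:
servo_tool --rotation '[[0,0,0],[0,0,0],[0,0,0],[0,0,0],[0,0,0],[0,0,0],[0,0,0],[0,0,0]]' --slide '[[0,0,0.075],[0.0135,0.26,0.075],[0.0135,0.26,0.075],[0.0135,0.26,0.025],[0.0135,0.26,0.012],[0.0135,0.26,0.003],[0.0135,0.26,-0.003],[0.0135,0.26,-0.003]]' --grip '[-1,-1,-1,-1,-1,-1,-1,-1]'

```text
clock: 6.28
position: [484.8, 17.0, 55.9]
ee_rot: [0.026, 1.0, 0.0, 0.0]
contact_force: [0.7, -0.4, -0.2]
gripper_width: -0.8
grasp_force: 0.0
```

Plate 1 gives way. I'll press it further, to about 16 mm.

Request:
servo_tool --rotation '[[0,0,0],[0,0,0],[0,0,0],[0,0,0],[0,0,0],[0,0,0],[0,0,0]]' --slide '[[0,0,-0.01],[0,0,-0.025],[0,0,-0.04],[0,0,-0.055],[0,0,-0.07],[0,0,-0.07],[0,0,-0.07]]' --grip '[-1,-1,-1,-1,-1,-1,-1]'

```text
clock: 7.15
position: [484.6, 17.2, 41.7]
ee_rot: [0.026, 1.0, 0.0, 0.0]
contact_force: [1.4, -0.4, 0.5]
gripper_width: -0.1
grasp_force: 0.4
```

```bash
python3 - <<'E'
from h import *
save(get_image("side"),"s3.png",(160,280,260,400),5)
E
```

```text
(no output)
```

View pics/s3.png

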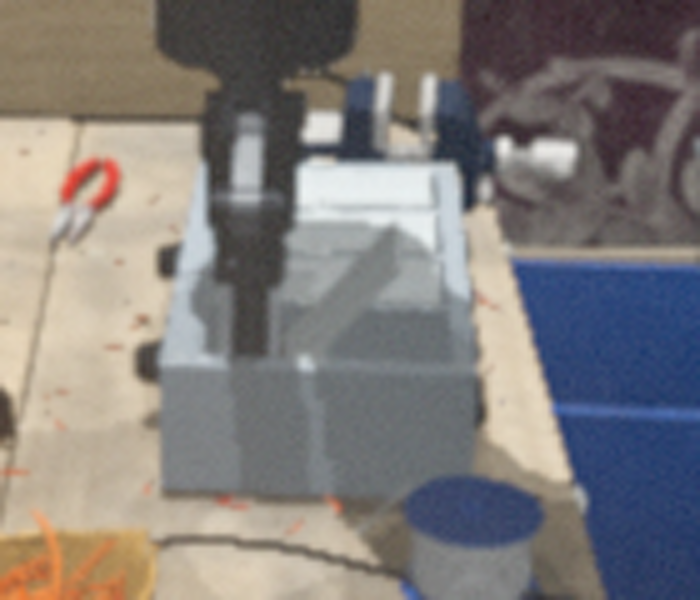

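The plate is tipped: its raised front runs from crop pixel (305, 355) to (395, 235). I'll lift clear, swing round to the front and lower there.

Request:
servo_tool --rotation '[[0,0,0],[0,0,0],[0,0,0],[0,0,0],[0,0,0],[0,0,0],[0,0,0]]' --slide '[[0,0,0.2],[0,0,0.5],[0,0,0.5],[-0.22,0.012,0.5],[-0.44,0.023,0.5],[-0.44,0.023,0.5],[-0.44,0.023,0.5]]' --grip '[-1,-1,-1,-1,-1,-1,-1]'

```text
clock: 8.07
position: [396.7, 21.8, 141.8]
ee_rot: [0.026, 1.0, -0.0, 0.0]
contact_force: [-0.7, 0.2, -0.6]
gripper_width: 0.6
grasp_force: 0.0
```

Request:
servo_tool --rotation '[[0,0,0],[0,0,0],[0,0,0],[0,0,0]]' --slide '[[0,0,-0.1],[0,0,-0.2],[0,0,-0.32],[0,0,-0.32]]' --grip '[-1,-1,-1,-1]'

```text
clock: 8.57
position: [396.1, 21.2, 76.3]
ee_rot: [0.026, 1.0, -0.001, -0.002]
contact_force: [0.1, -0.3, 0.9]
gripper_width: -0.2
grasp_force: 0.0
```

```bash
python3 - <<'E'
from h import *
s=read_state();print(s["position"],B(s["position"]))
save(get_image("side"),"s4.png",(160,280,260,400),5)
E
```

```text
[396.10821717  21.20041316  76.32880811] [-62.80570215  77.22949945]
```

View pics/s4.png

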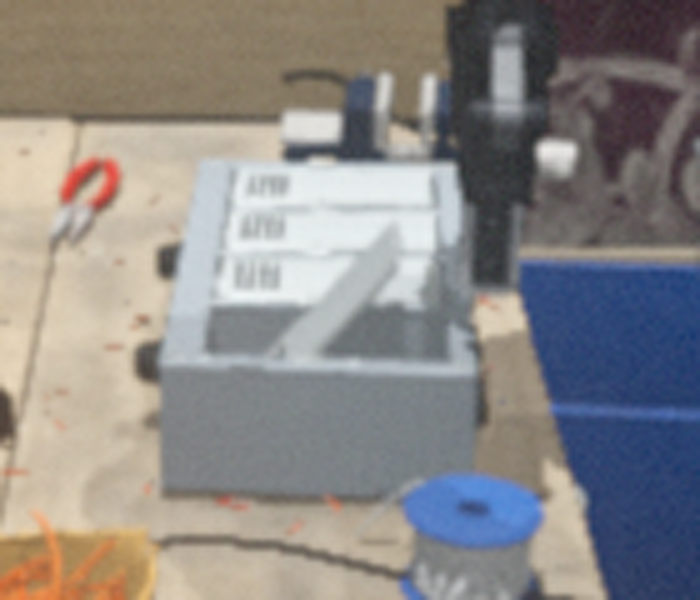

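Pixel check: the plate edge is at (398, 225) and the fingers at (495, 285), in front of it and clear. I'll push rearward and slightly up.

Request:
servo_tool --rotation '[[0,0,0],[0,0,0],[0,0,0],[0,0,0],[0,0,0],[0,0,0],[0,0,0],[0,0,0]]' --slide '[[0.05,-0.003,0],[0.08,-0.004,0],[0.11,-0.006,0.01],[0.14,-0.007,0.02],[0.17,-0.009,0.03],[0.195,-0.01,0.04],[0.22,-0.0115,0.04],[0.22,-0.0115,0.04]]' --grip '[-1,-1,-1,-1,-1,-1,-1,-1]'

```text
clock: 9.62
position: [441.2, 19.5, 85.9]
ee_rot: [0.026, 1.0, 0.0, 0.0]
contact_force: [-0.2, 0.8, 0.5]
gripper_width: -0.1
grasp_force: 0.0
```

Request:
servo_tool --rotation '[[0,0,0],[0,0,0],[0,0,0],[0,0,0]]' --slide '[[0.015,-0.001,0],[0.03,-0.002,0],[0.04,-0.002,0],[0.04,-0.002,0]]' --grip '[-1,-1,-1,-1]'

```text
clock: 10.12
position: [448.8, 19.1, 85.9]
ee_rot: [0.026, 1.0, 0.0, 0.0]
contact_force: [-0.3, 0.2, 1.2]
gripper_width: 0.1
grasp_force: 0.0
```

```bash
python3 - <<'E'
from h import *
s=read_state();print(s["position"],B(s["position"]))
save(get_image("side"),"s5.png",(160,280,260,400),5)
E
```

```text
[448.79219726  19.07412607  85.89806768] [-10.08253252  77.85419092]
```

View pics/s5.png

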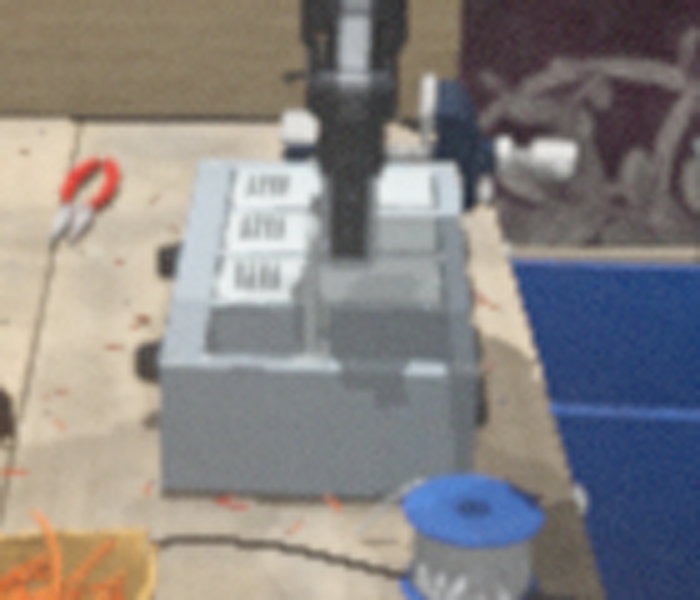

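The plate is now about upright, edge-on at crop columns 310–320. I'll continue to the stop in small steps.

Request:
servo_tool --rotation '[[0,0,0],[0,0,0],[0,0,0],[0,0,0],[0,0,0]]' --slide '[[0.01,0,0],[0.02,-0.001,0],[0.03,-0.0015,0],[0.035,-0.002,0],[0.035,-0.002,0]]' --grip '[-1,-1,-1,-1,-1]'

```text
clock: 10.8
position: [455.5, 18.6, 85.8]
ee_rot: [0.026, 1.0, -0.0, -0.0]
contact_force: [-0.9, -0.5, -0.9]
gripper_width: 0.1
grasp_force: 0.3
```

Request:
servo_tool --rotation '[[0,0,0],[0,0,0],[0,0,0]]' --slide '[[0.005,0,0],[0.01,0,0],[0.01,0,0]]' --grip '[-1,-1,-1]'

```text
clock: 11.18
position: [457.4, 18.5, 85.8]
ee_rot: [0.026, 1.0, -0.0, -0.0]
contact_force: [-1.8, -0.1, -0.8]
gripper_width: -0.4
grasp_force: 0.5
```

Request:
servo_tool --rotation '[[0,0,0],[0,0,0],[0,0,0]]' --slide '[[0.005,0,0],[0.01,0,0],[0.01,0,0]]' --grip '[-1,-1,-1]'

```text
clock: 11.55
position: [457.7, 18.3, 85.7]
ee_rot: [0.026, 1.0, -0.0, -0.002]
contact_force: [-6.4, 3.7, 3.2]
gripper_width: 0.1
grasp_force: 3.5
```

Request:
servo_tool --rotation '[[0,0,0],[0,0,0]]' --slide '[[0.005,0,0],[0.005,0,0]]' --grip '[-1,-1]'

```text
clock: 11.8
position: [457.8, 18.3, 85.6]
ee_rot: [0.026, 1.0, -0.0, -0.003]
contact_force: [-8.5, 3.1, 6.0]
gripper_width: -0.1
grasp_force: 4.9
```

The plate is on its stop, with force rising while the position holds. I'll back straight off forward and then lift away.

Request:
servo_tool --rotation '[[0,0,0],[0,0,0],[0,0,0],[0,0,0],[0,0,0],[0,0,0],[0,0,0],[0,0,0]]' --slide '[[-0.05,0.003,0],[-0.2,0.01,0],[-0.3,0.015,0.1],[-0.3,0.015,0.35],[-0.3,0.015,0.6],[-0.3,-0.3,0.6],[-0.3,-0.6,0.6],[-0.3,-0.6,0.6]]' --grip '[-1,-1,-1,-1,-1,-1,-1,-1]'

```text
clock: 12.8
position: [400.5, -104.5, 206.3]
ee_rot: [0.029, 1.0, -0.0, 0.001]
contact_force: [0.8, 0.4, 0.6]
gripper_width: -0.2
grasp_force: 0.0
```

```bash
python3 - <<'E'
from h import *
s=read_state();print(s["position"],s["contact_force"],abs(s["joint_vel"]).max())
save(get_image("side"),"s6.png",(160,280,260,400),5)
E
```

```text
[ 400.54555479 -104.52159584  206.30480732] [0.78135892 0.38389177 0.56186415] 0.08101752331129251
```

View pics/s6.png

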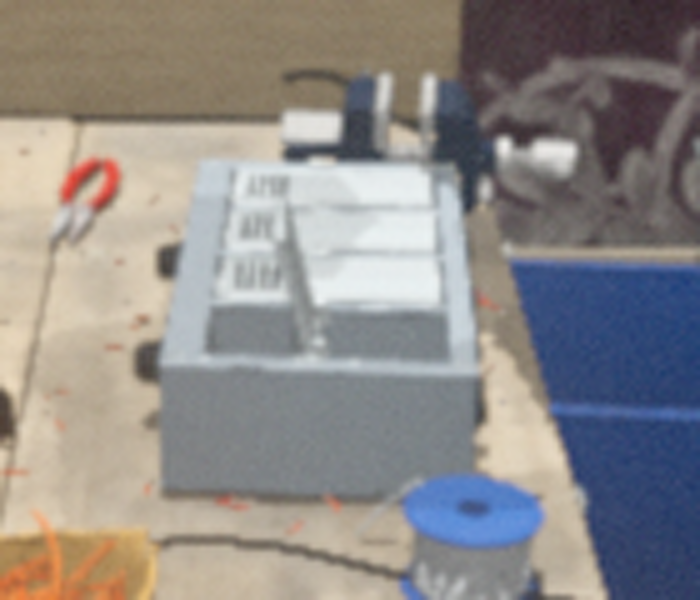

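The plate leans rearward past upright, from crop pixel (318, 350) to (285, 200). The other three are shut and the hand is clear.

```bash
python3 -c "
from bench import job_done;print(job_done())"
```

```text
the job is handed in; nothing more can be done
None
```

Plate 1 (leftmost) had the broken latch: it now leans open against its stop, plates 2–4 are shut, the hand is clear, and the job is handed in, though the hand-in call returned no verdict.

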